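# Meter one batch of balls from the slide-gate hopper into the ball-footed tray

## Task

Draw the catch tray out from under the riser by its box, set it down clear on the bench and let go, then take it by its handle and settle its three ball feet into their cone, groove and flat seats under the hopper, letting go of it there. Then pull the hopper's slide gate partway out by its tab so that all four balls of the rear pocket drop into the tray while the four in the front pocket stay in the hopper, and push the gate fully home again. Do not spill a ball or disturb the jar, the tin or the spray can.

Things in the scene. Friction and masses are not known exactly. Their poses are not given: they have to be found in the camera images.
- hopper: Fixed grey dosing stand, 124 x 104 x 168 mm: 6 mm base plate with three seats (rims 23 mm above the bench, the flat one 9), four legs, a slide gate on top, two pockets over it. Origin: centre of its underside on the bench. The gate pulls out to its -x. The tray goes in from its -y side, along +y. With the tray seated, the tray's axes are those of the stand and its origin lies 9 mm above this one.
- entry (a point): Entry for the tray, in the plane of the stand's -y legs (stand frame 0, -52, 50 mm; axes as the stand). The gap between the legs (12 x 10 mm, at x = +-50, y = +-47 mm) is 88 mm wide, open from the seat rims at 23 mm to the gate rails at 92 mm above the bench. For 180 mm in front of it (-y, x within +-65 mm) no bystander stands, so there the tray can be set down.
- gate (a joint): Slide gate under both pockets, m pulled out along the stand's -x: 0 = fully home (at a stop), 0.075 = other stop; starts 0 to 0.004, stays where left; friction 2.5 N, damping 15 N s/m. The rear pocket is uncovered first: nothing drops below 0.020, its floor is all open at 0.032. The front pocket starts to open at 0.036; its balls may drop past 0.045. 0.034 to 0.042 empties only the rear one.
- gate_tab (a point): Middle of the gate's upright dark grip tab, 22 (stand x) x 12 (stand y) x 34 mm tall, to be taken from above across its 12 mm. Gate home: stand frame (-75, 0, 121) mm; it moves with the gate; axes as the stand. Top of the tab 133 mm, top of the plate under it 99 mm above the bench.
- seat_cone (a point): Cone seat (flats sloping 60 degrees, mouth 24 mm across): where the centre of the tray's cone foot lies when seated, stand frame (0, 36, 16) mm.
- seat_groove (a point): V-groove seat (sides slope 60 degrees, mouth 24 mm, 30 mm long, pointing at the cone): where the centre of the groove foot lies when seated, stand frame (-22, -36, 16) mm.
- seat_flat (a point): Flat round seat, 24 mm across: where the centre of the flat foot lies when seated, stand frame (22, -36, 16) mm.
- tray: Loose open aluminium tray, about 0.2 kg, on three ball feet, with a dark bar handle. Origin: at the level of the undersides of the feet, below the middle of the box. Box 62 (x) x 100 mm (y), walls 3 mm, underside z = 18, floor 21, rim 48 mm. At the start its handle is under the riser, so only the box can be taken, across its 62 mm.
- tray_handle (a point): Grip point on the tray's handle, tray frame (0, -95, 40) mm, axes as the tray. The handle is a bar 14 mm wide (x), z = 30..46 mm, from the box's -y wall (y = -50) to y = -117 mm. Take it from above across the 14 mm. (The room's fixed drawer chest, 190 mm tall, stands right and beyond: its knobs begin at world x = 0.66 m, y = -0.41 to -0.11.)
- foot_cone (a point): Centre of the tray's ball foot (14 mm ball) that goes into the cone, tray frame (0, 36, 7) mm.
- foot_groove (a point): Centre of the ball foot that goes into the groove, tray frame (-22, -36, 7) mm.
- foot_flat (a point): Centre of the ball foot that goes onto the flat, tray frame (22, -36, 7) mm.
- riser: Fixed plywood riser: board 140 (x) x 90 mm (y), 60 to 72 mm above the bench, on 12 mm side panels at x = +-64 mm; open at +y and -y. Origin: centre of its underside on the bench. The tray stands at its +y side, box centre about 95 mm from this origin, handle 14 mm below the board. A block of router cutters (top 147 mm above the bench) is fixed on it, 35 mm behind the +y edge.
- jar: Bystander: glass jar of dowels, 60 mm across, 82 mm tall; origin at the centre of its underside. It and the tin stand beside the stand, one behind it, one in front of it. Leave it alone.
- tin: Bystander: open steel tin of screws, 70 mm across, 60 mm tall; origin at the centre of its underside. Leave it alone.
- can: Bystander: spray can, 53 mm across, 162 mm tall; origin at the centre of its underside. Leave it alone.
- rear_ball0_center (a point): Centre of a loose steel ball, 18 mm, 24 g, that starts on the gate in the rear pocket (centre 108 mm above the bench). Pocket: open-topped, 26 (x) x 78 mm (y) inside, farther from the gate's tab, stand x = 2..28 mm; walls to 152 mm, lips on the stand's +x and -x sides to 166 mm above the bench.
- rear_ball1_center (a point): Centre of a loose steel ball, 18 mm, 24 g, that starts on the gate in the rear pocket (centre 108 mm above the bench). Pocket: open-topped, 26 (x) x 78 mm (y) inside, farther from the gate's tab, stand x = 2..28 mm; walls to 152 mm, lips on the stand's +x and -x sides to 166 mm above the bench.
- rear_ball2_center (a point): Centre of a loose steel ball, 18 mm, 24 g, that starts on the gate in the rear pocket (centre 108 mm above the bench). Pocket: open-topped, 26 (x) x 78 mm (y) inside, farther from the gate's tab, stand x = 2..28 mm; walls to 152 mm, lips on the stand's +x and -x sides to 166 mm above the bench.
- rear_ball3_center (a point): Centre of a loose steel ball, 18 mm, 24 g, that starts on the gate in the rear pocket (centre 108 mm above the bench). Pocket: open-topped, 26 (x) x 78 mm (y) inside, farther from the gate's tab, stand x = 2..28 mm; walls to 152 mm, lips on the stand's +x and -x sides to 166 mm above the bench.
- front_ball0_center (a point): Centre of a loose steel ball, 18 mm, 24 g, that starts on the gate in the front pocket (centre 108 mm above the bench). Pocket: open-topped, 26 (x) x 78 mm (y) inside, nearer the gate's tab, stand x = -28..-2 mm; walls to 152 mm, lips on the stand's +x and -x sides to 166 mm above the bench.
- front_ball1_center (a point): Centre of a loose steel ball, 18 mm, 24 g, that starts on the gate in the front pocket (centre 108 mm above the bench). Pocket: open-topped, 26 (x) x 78 mm (y) inside, nearer the gate's tab, stand x = -28..-2 mm; walls to 152 mm, lips on the stand's +x and -x sides to 166 mm above the bench.
- front_ball2_center (a point): Centre of a loose steel ball, 18 mm, 24 g, that starts on the gate in the front pocket (centre 108 mm above the bench). Pocket: open-topped, 26 (x) x 78 mm (y) inside, nearer the gate's tab, stand x = -28..-2 mm; walls to 152 mm, lips on the stand's +x and -x sides to 166 mm above the bench.
- front_ball3_center (a point): Centre of a loose steel ball, 18 mm, 24 g, that starts on the gate in the front pocket (centre 108 mm above the bench). Pocket: open-topped, 26 (x) x 78 mm (y) inside, nearer the gate's tab, stand x = -28..-2 mm; walls to 152 mm, lips on the stand's +x and -x sides to 166 mm above the bench.

How it is judged:
By the outcome, as a careful person would: the job done as asked, in the order asked, and still so for the second after the job is handed in, with the robot touching nothing.
It also fails if it takes over 64 s, if anything falls off the work surface, if the arm or the gripper's body presses on something with over 40 N, if the wrist force passes 120 N, or if a joint passes its speed limit or range.

## Robot

A 6-joint arm with a two-finger parallel gripper is mounted at the origin on a cart in front of the work surface, level with it; the furniture and walls round the work are solid. World frame = base frame: x ahead of the robot, y to its left, z up, the work surface at z = 0. Lengths are in m, angles in rad, forces in N, time in s.
With the tool pointing down it reaches from about 0.425 to 0.95 m from the base axis. Payload 14.7 kg.
Tool frame: the origin (TCP) lies midway between the tips of the shut fingers; the grasp point (between the pads) lies 19 mm behind it; z points along the fingers, y is the line along which they close (so a half turn about z gives the same grasp; the last joint's range is limited). The gripper opens to 85 mm and grips with 20 to 120 N. Pads are 22 mm wide; open, the fingers measure 114 mm over their backs; the gripper's body (76 mm by 85 mm) begins 54 mm behind the grasp point. The pads swing forward as they close: fully open they stand 13 mm farther back than shut.
Start: joints at [1.131, 0.48, 1.596, -0, 1.065, -0.047], TCP at [0.249, 0.601, 0.231] pointing down, gripper open.
Joint ranges: [-2.75, 2.75], [-0.82, 2.05], [0.23, 2.67], [-1.56, 4.7], [0.09, 2.69], [-2.92, 2.92]. Speed limits (rad/s): [1.89, 1.89, 2.39, 3.01, 3.01, 3.01].

## Interface

Orientations are given as a 3x3 rotation matrix whose columns are the frame's x, y, z axes.
In Python, from plant import r, imaging, ticket, sensors gives the robot as it stands (r), with the cameras (imaging), the job (ticket) and the readings (sensors).
- The arm moves only by the tool nudge_tcp, called after "Request:" by a JSON object that holds its "api" and its "payload", one argument or row to a line. Schema: {"type":"object","properties":{"offsets":{"type":"array","items":{"type":"object","properties":{"x":{"type":"number"},"y":{"type":"number"},"z":{"type":"number"},"spin":{"type":"number"},"finger_gap":{"type":"number"}},"additionalProperties":false,"required":["finger_gap"]},"minItems":1,"maxItems":5},"squeeze":{"type":"number"},"only":{"type":"string"},"quiet":{"type":"boolean"},"lines":{"type":"string"}},"required":["offsets"],"additionalProperties":false}. offsets is a list of rows, 1 to 5 of them, each an object with the fields x, y, z (the shift in shares of the most that a row can go, 1 being 50 mm), spin (a turn about the tool's z in normalised numbers (1 is 2 rad)), finger_gap (the finger opening in m); a field left out counts as zero (the opening has to be given); each row shifts and turns the commanded pose from where the row before left it, along the tool's axes as they then stand; what a row does not reach is not made up. A row lasts 1/10 s, in which the tool goes at most 0.05 m and 0.15 rad, less where a joint would pass 70% of its speed; a pose out of reach is approached as far as the arm can. The fingers move at their own pace and stop on an object; squeeze is the grip in N (left out, the last holds). Time passes only in rows, so rows that do not move let the fingers close. The tool returns the time, the measured TCP pose, the force, the opening and the grip force at its end. only (a regular expression) keeps the lines of the reply that match it, lines (a string "A,B") keeps lines A to B, and quiet returns only ok. A shift or turn number past 1, either way, is cut back to 1. Input that does not fit is refused with a message, and nothing moves.
- sensors.get_state(): the state, without advancing time (a new reading comes with each control period).
- imaging.capture(name): name is "side" or "top" or "wrist"; returns a dict with "color" (480x640x3 uint8, blue, green, red), "fov_y" (degrees; the focal length in pixels is half the picture's height over the tangent of half this angle, whatever the lens; pixels are square), "cx", "cy" (the principal point, pixels), "k1" (the pictures are not rectified: a ray, as slopes to the right and down, at radius r is drawn at 1 + k1 r^2 times it, then the intrinsics apply), "cam_to_world" (4x4, takes a point from camera to world coordinates). Camera axes: x right, y down, z forward; pixel columns grow to the right and rows downward; lengths in m; the calibration is good to about 2 mm. A picture is of the moment at which its call begins. There is no depth.
- ticket.finish_job(): hands the job in; it is judged then, once.
The state is a dict: "time_s": time; "q": joint angles; "joint_velocities": joint speeds; "tau": joint torques, N m; "tcp_pos": TCP position; "tcp_rot": TCP orientation; "force": force on the tool from outside, world axes, zero at the start; "moment": the same for the moment, N m; "finger_gap": finger opening in m; "grip_force": force on a finger pad.
Only numpy, scipy, OpenCV 4.12 (cv2) and the standard library are available. Lean on these libraries where they do the work, as an engineer would, in place of code of your own. Each camera call takes 0.05 s, during which the arm holds its last target. There are 200 camera calls.

## Working session

There is one attempt and no reset: what is moved stays moved. The work goes in short steps, Python scripts to look and compute and a tool call to move; the robot and the scene stay as the last step left them, time stands still between calls to the robot, and variables do not carry over. Pictures are saved under pics/ and viewed, at most 11 in all, crops included, and the job is handed in when it is done.

```bash
ls; mkdir -p pics; cat > h.py <<'E'
import numpy as np, cv2
from plant import r, imaging, ticket, sensors
def cap(n):
    c=imaging.capture(n); c['f']=240/np.tan(np.radians(c['fov_y'])/2); return c
def ray(c,u,v):
    K=np.array([[c['f'],0,c['cx']],[0,c['f'],c['cy']],[0,0,1]])
    d=np.array([(u-c['cx'])/c['f'],(v-c['cy'])/c['f']]); s=d.copy()
    for _ in range(30): s=d/(1+c['k1']*(s@s))
    T=np.array(c['cam_to_world']); return T[:3,3],T[:3,:3]@np.array([s[0],s[1],1])
def onz(c,u,v,z):
    o,d=ray(c,u,v); return o+d*(z-o[2])/d[2]
def proj(c,p):
    T=np.array(c['cam_to_world']); q=T[:3,:3].T@(np.array(p)-T[:3,3]); s=q[:2]/q[2]
    s=s*(1+c['k1']*(s@s)); return s*c['f']+[c['cx'],c['cy']]
E
python3 - <<'E'
from h import *
for n in ('top','side'):
    c=cap(n); cv2.imwrite(f'pics/{n}0.png',c['color']); np.save(f'pics/{n}0.npy',c,allow_pickle=True)
    print(n,c['fov_y'],c['cx'],c['cy'],c['k1'],np.round(c['cam_to_world'],3).tolist())
print(sensors.get_state())
E
```

```text
pics
plant.py
top 44.24059699225422 322.60243490003 228.58227006614956 -0.11671184575834402 [[0.018, -0.988, 0.15, 0.367], [-1.0, -0.016, 0.012, -0.129], [-0.01, -0.151, -0.989, 1.308], [0.0, 0.0, 0.0, 1.0]]
side 45.20583709906472 315.9843637442017 246.5723972442175 -0.14265348742163958 [[-0.952, 0.27, -0.14, 0.713], [0.305, 0.858, -0.414, 0.318], [0.009, -0.437, -0.9, 1.042], [0.0, 0.0, 0.0, 1.0]]
{'time_s': 0.1, 'q': array([ 1.13139010e+00,  4.80748470e-01,  1.59682145e+00, -2.19151557e-05,
        1.06509066e+00, -4.66289582e-02]), 'joint_velocities': array([ 0.00037262, -0.00366037, -0.00174194,  0.00081454, -0.00036001,
       -0.00100754]), 'tau': array([ 3.00620646e-03, -9.52238202e+01, -4.31043434e+01, -2.62406203e-06,
        4.93528903e-03,  1.24392955e-04]), 'tcp_pos': array([0.24863769, 0.60016401, 0.23074602]), 'tcp_rot': array([[-9.23853668e-01,  3.82745619e-01, -4.36948752e-04],
       [ 3.82745867e-01,  9.23853155e-01, -9.74636876e-04],
       [ 3.06384889e-05, -1.06766218e-03, -9.99999430e-01]]), 'force': array([-0.16452423, -0.18722868,  0.51446399]), 'moment': array([ 0.00611608, -0.04122891,  0.01529067]), 'grip_force': 0.0, 'finger_gap': 0.08529426736090102}
```

View pics/top0.png

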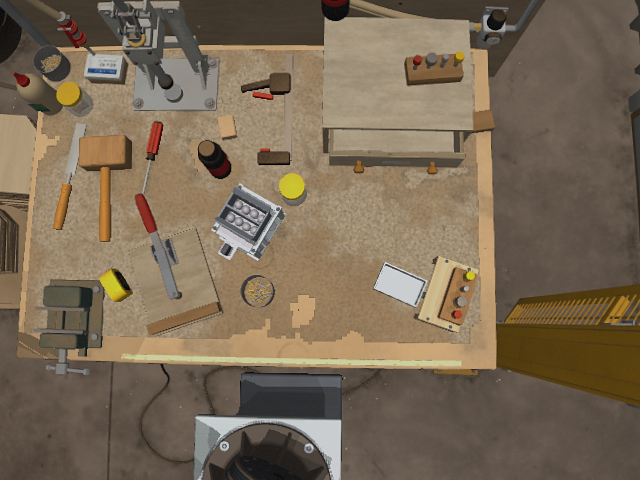

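View pics/side0.png

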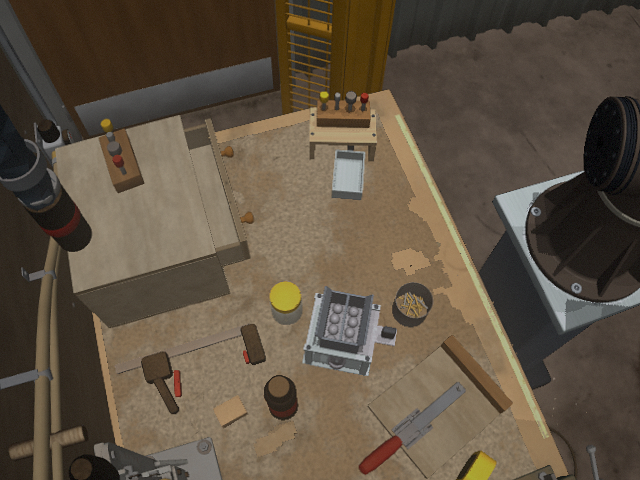

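The top view shows the hopper at (250,222) with its tab at (228,250), the tray at (400,285) and the riser at (447,293). The jar is at (291,187), the tin at (258,291) and the can at (212,158). Next I'll zoom in on both views in one composite.

```bash
python3 - <<'E'
from h import *
t=cv2.imread('pics/top0.png'); s=cv2.imread('pics/side0.png')
def crop(im,x,y): return cv2.resize(im[y:y+100,x:x+133],(400,300),interpolation=cv2.INTER_CUBIC)
o=np.vstack([np.hstack([crop(t,195,170),crop(t,360,245)]),np.hstack([crop(s,280,280),crop(s,290,105)])])
for k in range(0,800,50):
    for y0 in(0,300): cv2.line(o,(k,y0),(k,y0+4),(0,0,255),1)
cv2.imwrite('pics/zoom.png',o)
E
```

```text
(no output)
```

View pics/zoom.png

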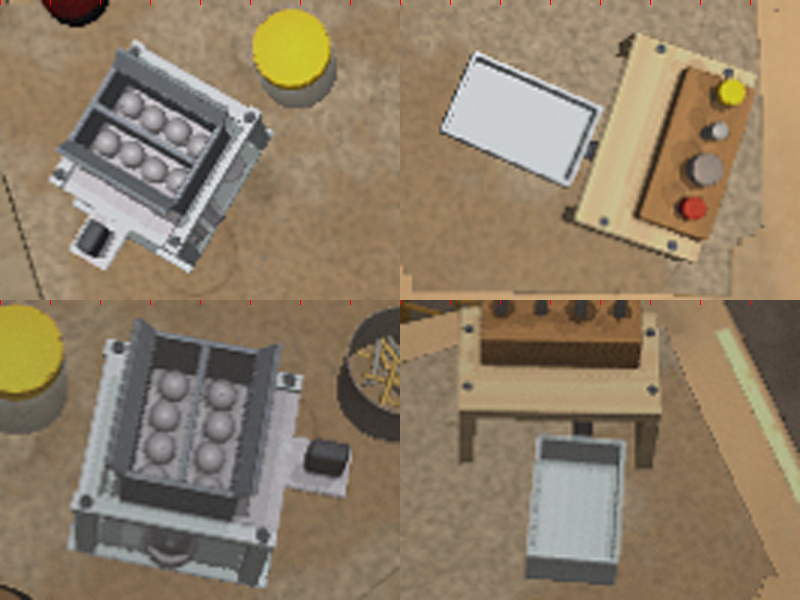

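The composite shows four screw dots on the hopper in both views: top crop (137,50), (250,117), (60,174), (175,242) and side crop (85,501), (117,347), (263,535), (290,381). The tab and the tray rim corners are also clear. I'll triangulate these.

```bash
cat >> h.py <<'E'
def tri(c1,p1,c2,p2):
    A=np.zeros((3,3));b=np.zeros(3);R=[]
    for c,p in((c1,p1),(c2,p2)):
        o,d=ray(c,*p); d=d/np.linalg.norm(d); M=np.eye(3)-np.outer(d,d); A+=M;b+=M@o;R.append((M,o))
    x=np.linalg.solve(A,b); return x,[round(1e3*np.linalg.norm(M@(x-o)),1) for M,o in R]
def fit2(L,W):
    "yaw,t with W = R L + t"
    L=np.array(L);W=np.array(W);a=L-L.mean(0);b=W-W.mean(0)
    y=np.arctan2((a[:,0]*b[:,1]-a[:,1]*b[:,0]).sum(),(a*b).sum());R=np.array([[np.cos(y),-np.sin(y)],[np.sin(y),np.cos(y)]])
    t=W.mean(0)-R@L.mean(0); return y,t,1e3*(W-(L@R.T+t))
E
python3 - <<'E'
from h import *
np.set_printoptions(precision=4,suppress=True)
t=np.load('pics/top0.npy',allow_pickle=True).item(); s=np.load('pics/side0.npy',allow_pickle=True).item()
T=lambda x,y:((x+.5)/3+195-.5,(y+.5)/3+170-.5); T2=lambda x,y:((x-400+.5)/3+360-.5,(y+.5)/3+245-.5)
S=lambda x,y:((x+.5)/3+280-.5,(y-300+.5)/3+280-.5); S2=lambda x,y:((x-400+.5)/3+290-.5,(y-300+.5)/3+105-.5)
P=[]
for a,b in(((137,50),(85,501)),((250,117),(117,347)),((60,174),(263,535)),((175,242),(290,381))):
    x,e=tri(t,T(*a),s,S(*b)); P.append(x); print('screw',x,e)
P=np.array(P)
L=[[50,47],[50,-47],[-50,47],[-50,-47]]
y,tt,res=fit2(np.array(L)/1e3,P[:,:2]); print('stand yaw',y,np.degrees(y),tt,res)
print('tab',tri(t,T(95,235),s,S(326,457)))
W=[]
for a,b in(((475,52),(527,579)),((440,128),(615,582)),((605,107),(539,437)),((570,185),(626,438))):
    x,e=tri(t,T2(*a),s,S2(*b)); print('tray',x,e,onz(t,*T2(*a),.048),onz(s,*S2(*b),.048))
# top only
W=[onz(t,*T2(*a),.048)[:2] for a in((475,52),(440,128),(605,107),(570,185))]
L=np.array([[31,50],[-31,50],[31,-50],[-31,-50]])/1e3
print('tray top',fit2(L,W))
for a,b in(((635,33),(0,0)),((756,75),0),((697,262),0),((573,220),0)): print('riser',onz(t,*T2(*a),.072))
print('jar',onz(t,291,186,.082),'tin',onz(t,258,291,.06))
E
```

```text
screw [0.6364 0.0601 0.1032] [np.float64(0.5), np.float64(0.5)]
screw [ 0.5905 -0.0212  0.1046] [np.float64(0.5), np.float64(0.5)]
screw [0.548  0.1095 0.1052] [np.float64(0.0), np.float64(0.0)]
screw [0.5022 0.0283 0.1037] [np.float64(0.1), np.float64(0.1)]
stand yaw -0.51194453355747 -29.332261117636577 [0.5693 0.0442] [[ 0.4785 -0.5892]
 [ 0.6501  0.1144]
 [-0.7044 -0.1146]
 [-0.4241  0.5894]]
tab (array([0.5033, 0.0813, 0.121 ]), [np.float64(1.2), np.float64(1.2)])
tray [ 0.4894 -0.2493  0.0202] [np.float64(1.8), np.float64(1.8)] [ 0.4882 -0.2477  0.048 ] [ 0.494  -0.2327  0.048 ]
tray [ 0.434  -0.224   0.0284] [np.float64(0.9), np.float64(0.9)] [ 0.4337 -0.223   0.048 ] [ 0.4386 -0.2129  0.048 ]
tray [ 0.4498 -0.3404  0.0475] [np.float64(0.6), np.float64(0.6)] [ 0.4503 -0.3406  0.048 ] [ 0.4494 -0.3396  0.048 ]
tray [ 0.3946 -0.3141  0.0582] [np.float64(0.2), np.float64(0.2)] [ 0.3947 -0.3155  0.048 ] [ 0.3915 -0.3208  0.048 ]
tray top (np.float64(-0.4019106623725686), array([ 0.4417, -0.2817]), array([[-1.5922,  0.1243],
       [ 0.9365,  0.5332],
       [-0.4116, -0.7809],
       [ 1.0672,  0.1234]]))
riser [ 0.5009 -0.3582  0.072 ]
riser [ 0.4725 -0.4437  0.072 ]
riser [ 0.342  -0.4004  0.072 ]
riser [ 0.37  -0.314  0.072]
jar [ 0.6437 -0.0451  0.082 ] tin [0.421  0.0204 0.06  ]
```

Careful with the scale: shifts go in shares of 50 mm and turns go in shares of 2 rad. That gives: 0.15 rad is 0.075.

Request:
{"api": "nudge_tcp", "payload": {
  "offsets": [
    {"spin":0.075, "finger_gap":0.085},
    {"spin":0.075, "finger_gap":0.085},
    {"spin":0.075, "finger_gap":0.085},
    {"spin":0.075, "finger_gap":0.085},
    {"spin":0.075, "finger_gap":0.085}
  ],
  "squeeze": 80
}}

```text
time_s: 0.6
tcp_pos: [0.2487, 0.6003, 0.2309]
tcp_rot: [[-0.409, 0.912, -0.0], [0.912, 0.409, -0.001], [-0.001, -0.001, -1.0]]
force: [-0.6, -0.0, -0.1]
finger_gap: 0.0851
grip_force: 0.0
```

Request:
{"api": "nudge_tcp", "payload": {
  "offsets": [
    {"spin":0.075, "finger_gap":0.085},
    {"spin":0.075, "finger_gap":0.085},
    {"spin":0.075, "finger_gap":0.085},
    {"spin":0.075, "finger_gap":0.085},
    {"spin":0.075, "finger_gap":0.085}
  ]
}}

```text
time_s: 1.1
tcp_pos: [0.2487, 0.6003, 0.2309]
tcp_rot: [[0.322, 0.947, -0.0], [0.947, -0.322, -0.001], [-0.001, -0.0, -1.0]]
force: [0.3, 0.2, -0.1]
finger_gap: 0.0847
grip_force: 0.0
```

Request:
{"api": "nudge_tcp", "payload": {
  "offsets": [
    {"x":-0.48, "y":0.66, "spin":0.04, "finger_gap":0.085},
    {"x":-0.48, "y":0.66, "finger_gap":0.085},
    {"x":-0.48, "y":0.66, "finger_gap":0.085},
    {"x":-0.48, "y":0.66, "finger_gap":0.085},
    {"x":-0.48, "y":0.66, "finger_gap":0.085}
  ]
}}

```text
time_s: 1.6
tcp_pos: [0.3568, 0.4257, 0.2311]
tcp_rot: [[0.391, 0.92, -0.0], [0.92, -0.391, -0.0], [-0.0, -0.0, -1.0]]
force: [1.2, 0.2, -0.0]
finger_gap: 0.0848
grip_force: 0.0
```

Request:
{"api": "nudge_tcp", "payload": {
  "offsets": [
    {"x":-0.48, "y":0.66, "finger_gap":0.085},
    {"x":-0.48, "y":0.66, "finger_gap":0.085},
    {"x":-0.48, "y":0.66, "finger_gap":0.085},
    {"x":-0.48, "y":0.66, "finger_gap":0.085},
    {"x":-0.48, "y":0.66, "finger_gap":0.085}
  ]
}}

```text
time_s: 2.1
tcp_pos: [0.4617, 0.2507, 0.2312]
tcp_rot: [[0.391, 0.92, -0.0], [0.92, -0.391, -0.0], [-0.0, -0.0, -1.0]]
force: [0.2, 1.0, 0.5]
finger_gap: 0.0849
grip_force: 0.0
```

Request:
{"api": "nudge_tcp", "payload": {
  "offsets": [
    {"x":-0.72, "y":0.3, "finger_gap":0.085},
    {"x":-0.72, "y":0.3, "finger_gap":0.085},
    {"x":-0.72, "y":0.3, "finger_gap":0.085},
    {"x":-0.72, "y":0.3, "finger_gap":0.085},
    {"x":-0.72, "y":0.3, "finger_gap":0.085}
  ]
}}

```text
time_s: 2.6
tcp_pos: [0.4595, 0.0558, 0.2312]
tcp_rot: [[0.391, 0.92, -0.0], [0.92, -0.391, -0.0], [-0.0, -0.0, -1.0]]
force: [0.6, -0.3, -0.3]
finger_gap: 0.0848
grip_force: 0.0
```

In the tool's units: -0.034 m is -0.68, 0.0125 m is 0.25.

Request:
{"api": "nudge_tcp", "payload": {
  "offsets": [
    {"x":-0.68, "y":0.25, "finger_gap":0.085},
    {"x":-0.68, "y":0.25, "finger_gap":0.085},
    {"x":-0.68, "y":0.25, "finger_gap":0.085},
    {"x":-0.68, "y":0.25, "finger_gap":0.085},
    {"x":-0.68, "y":0.25, "finger_gap":0.085}
  ]
}}

```text
time_s: 3.1
tcp_pos: [0.4505, -0.125, 0.2312]
tcp_rot: [[0.391, 0.92, -0.0], [0.92, -0.391, 0.0], [-0.0, -0.0, -1.0]]
force: [0.5, 0.2, 0.6]
finger_gap: 0.0844
grip_force: 0.0
```

Request:
{"api": "nudge_tcp", "payload": {
  "offsets": [
    {"x":-0.66, "y":0.25, "finger_gap":0.085},
    {"x":-0.66, "y":0.25, "finger_gap":0.085},
    {"x":-0.66, "y":0.25, "finger_gap":0.085},
    {"x":-0.66, "y":0.25, "finger_gap":0.085},
    {"finger_gap":0.085}
  ]
}}

```text
time_s: 3.6
tcp_pos: [0.4452, -0.2682, 0.2311]
tcp_rot: [[0.394, 0.919, 0.0], [0.919, -0.394, -0.001], [-0.001, 0.001, -1.0]]
force: [0.1, 0.1, 0.6]
finger_gap: 0.0847
grip_force: 0.0
```

```bash
python3 - <<'E'
from h import *
c=cap('wrist'); cv2.imwrite('pics/w1.png',c['color']); np.save('pics/w1.npy',c,allow_pickle=True)
print(np.round(c['cam_to_world'],3).tolist())
E
```

```text
[[0.92, -0.378, -0.107, 0.473], [-0.393, -0.884, -0.253, -0.204], [0.001, 0.274, -0.962, 0.372], [0.0, 0.0, 0.0, 1.0]]
```

View pics/w1.png

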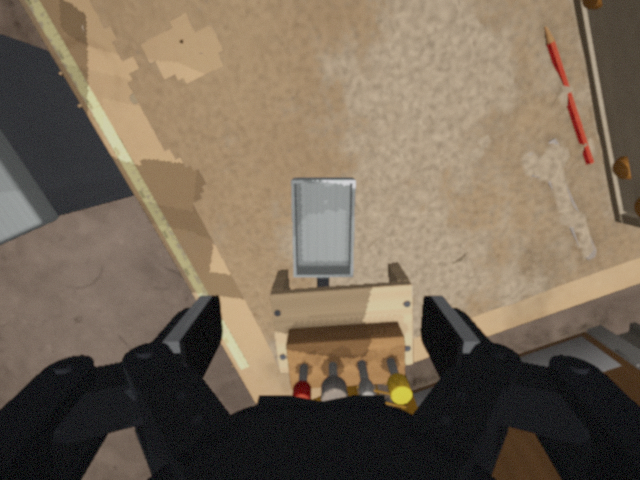

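The wrist view shows the tray rim with corners near (292,180), (355,179), (353,276) and (294,276), and the handle going under the riser at (323,283). I'll measure the rim in this view.

```bash
python3 - <<'E'
from h import *
c=np.load('pics/w1.npy',allow_pickle=True).item()
L=np.array([[-31,50],[31,50],[31,-50],[-31,-50]])/1e3
W=[onz(c,*p,.048)[:2] for p in((292,179),(355.5,178.5),(353.5,277),(293.5,277.5))]
print(fit2(L,W)); 
im=c['color'][165:295,270:380]; g=cv2.cvtColor(im,cv2.COLOR_BGR2HSV)
m=((g[...,1]<45)&(g[...,2]>95)).astype(np.uint8); m=cv2.morphologyEx(m,cv2.MORPH_CLOSE,np.ones((7,7)))
k=max(cv2.findContours(m,0,2)[0],key=cv2.contourArea); rc=cv2.minAreaRect(k); print(rc); B=cv2.boxPoints(rc)+[270,165]; print(B)
for b in B: print(onz(c,*b,.048))
E
```

```text
(np.float64(-0.4015890859472461), array([ 0.44347101, -0.28024531]), array([[ 0.88711149, -0.30707271],
       [-0.48911384,  0.6494693 ],
       [-0.13746588,  0.02402672],
       [-0.26053177, -0.36642331]]))
((53.5, 63.0), (100.0, 65.0), 90.0)
[[291. 178.]
 [356. 178.]
 [356. 278.]
 [291. 278.]]
[ 0.43488409 -0.22118717  0.048     ]
[ 0.49166794 -0.24544162  0.048     ]
[ 0.45429003 -0.34040548  0.048     ]
[ 0.39252986 -0.3140055   0.048     ]
```

In the tool's units: 0.04 m is 0.8, 0.03 m is 0.6.

Request:
{"api": "nudge_tcp", "payload": {
  "offsets": [
    {"x":-0.08, "y":0.06, "z":0.8, "finger_gap":0.085},
    {"z":0.8, "finger_gap":0.085},
    {"z":0.8, "finger_gap":0.085},
    {"z":0.8, "finger_gap":0.085},
    {"z":0.6, "finger_gap":0.085}
  ]
}}

```text
time_s: 4.15
tcp_pos: [0.4457, -0.268, 0.0392]
tcp_rot: [[0.391, 0.921, -0.002], [0.921, -0.391, 0.001], [0.0, -0.002, -1.0]]
force: [0.7, 0.2, -0.2]
finger_gap: 0.0851
grip_force: 0.0
```

Request:
{"api": "nudge_tcp", "payload": {
  "offsets": [
    {"z":0.28, "finger_gap":0.085},
    {"z":0.24, "finger_gap":0.085},
    {"finger_gap":0.05},
    {"finger_gap":0.05},
    {"finger_gap":0.05}
  ],
  "squeeze": 60
}}

```text
time_s: 4.65
tcp_pos: [0.447, -0.2696, 0.0163]
tcp_rot: [[0.391, 0.92, 0.001], [0.92, -0.391, -0.001], [-0.0, 0.001, -1.0]]
force: [0.5, 0.3, -0.4]
finger_gap: 0.0604
grip_force: 65.1
```

Request:
{"api": "nudge_tcp", "payload": {
  "offsets": [
    {"finger_gap":0.05},
    {"finger_gap":0.05},
    {"finger_gap":0.05}
  ]
}}

```text
time_s: 4.95
tcp_pos: [0.4468, -0.2697, 0.0158]
tcp_rot: [[0.391, 0.92, 0.001], [0.92, -0.391, -0.001], [-0.0, 0.001, -1.0]]
force: [1.2, 0.2, 4.0]
finger_gap: 0.0611
grip_force: 65.4
```

In the tool's units: 0.03 m is 0.6, 0.02 m is 0.4.

Request:
{"api": "nudge_tcp", "payload": {
  "offsets": [
    {"z":-0.1, "finger_gap":0.05},
    {"x":0.4, "finger_gap":0.05},
    {"x":0.6, "finger_gap":0.05},
    {"x":0.6, "finger_gap":0.05},
    {"x":0.6, "finger_gap":0.05}
  ]
}}

```text
time_s: 5.45
tcp_pos: [0.4897, -0.1674, 0.0206]
tcp_rot: [[0.392, 0.92, -0.0], [0.92, -0.392, -0.0], [-0.0, -0.0, -1.0]]
force: [1.2, 0.2, -1.7]
finger_gap: 0.0612
grip_force: 65.4
```

Request:
{"api": "nudge_tcp", "payload": {
  "offsets": [
    {"x":0.2, "z":-0.4, "finger_gap":0.05},
    {"z":-0.4, "spin":0.055, "finger_gap":0.05},
    {"x":0.52, "y":-0.14, "finger_gap":0.05},
    {"x":0.52, "y":-0.14, "finger_gap":0.05},
    {"x":0.52, "y":-0.14, "finger_gap":0.05}
  ]
}}

```text
time_s: 5.95
tcp_pos: [0.5135, -0.08, 0.0608]
tcp_rot: [[0.49, 0.871, 0.0], [0.871, -0.49, -0.0], [0.0, 0.0, -1.0]]
force: [0.8, -0.6, -1.7]
finger_gap: 0.0612
grip_force: 66.3
```

Request:
{"api": "nudge_tcp", "payload": {
  "offsets": [
    {"x":0.4, "y":-0.14, "finger_gap":0.05},
    {"finger_gap":0.05}
  ]
}}

```text
time_s: 6.15
tcp_pos: [0.5172, -0.0579, 0.0606]
tcp_rot: [[0.488, 0.873, 0.0], [0.873, -0.488, 0.0], [0.0, -0.0, -1.0]]
force: [0.5, -0.4, -1.7]
finger_gap: 0.061
grip_force: 66.2
```

```bash
python3 - <<'E'
from h import *
s=sensors.get_state(); p=s['tcp_pos']; R=s['tcp_rot']
print(R.T@(np.array([.518,-.047,p[2]])-p), np.arctan2(R[1,1],R[0,1]),s['force'],s['grip_force'])
E
```

```text
[ 9.86174528e-03 -4.62519802e-03  2.12885178e-06] -0.5098737577214075 [ 0.49653485 -0.41636599 -1.68824233] 66.24913930892944
```

In the tool's units: 0.015 m is 0.3, 0.01 m is 0.2.

Request:
{"api": "nudge_tcp", "payload": {
  "offsets": [
    {"x":0.2, "y":-0.092, "z":0.3, "finger_gap":0.05},
    {"z":0.3, "finger_gap":0.05},
    {"z":0.2, "finger_gap":0.05},
    {"z":0.08, "finger_gap":0.05},
    {"z":0.04, "finger_gap":0.05}
  ]
}}

```text
time_s: 6.65
tcp_pos: [0.5175, -0.0492, 0.0151]
tcp_rot: [[0.49, 0.871, -0.001], [0.871, -0.49, 0.0], [-0.0, -0.001, -1.0]]
force: [-12.5, 6.9, 62.4]
finger_gap: 0.0611
grip_force: 73.6
```

Request:
{"api": "nudge_tcp", "payload": {
  "offsets": [
    {"finger_gap":0.085},
    {"finger_gap":0.085},
    {"finger_gap":0.085},
    {"finger_gap":0.085},
    {"z":-0.4, "finger_gap":0.085}
  ]
}}

```text
time_s: 7.15
tcp_pos: [0.5166, -0.0488, 0.033]
tcp_rot: [[0.49, 0.872, -0.003], [0.872, -0.49, 0.0], [-0.001, -0.003, -1.0]]
force: [0.3, -0.9, 0.6]
finger_gap: 0.085
grip_force: 0.0
```

Request:
{"api": "nudge_tcp", "payload": {
  "offsets": [
    {"z":-0.8, "finger_gap":0.085},
    {"x":-0.7, "z":-0.8, "finger_gap":0.085},
    {"x":-0.7, "z":-0.8, "finger_gap":0.085},
    {"x":-0.7, "z":-0.8, "finger_gap":0.085},
    {"finger_gap":0.085}
  ]
}}

```text
time_s: 7.65
tcp_pos: [0.4702, -0.1382, 0.1916]
tcp_rot: [[0.492, 0.871, 0.006], [0.871, -0.492, -0.003], [0.001, 0.007, -1.0]]
force: [0.1, 0.4, -0.8]
finger_gap: 0.0849
grip_force: 0.0
```

```bash
python3 - <<'E'
from h import *
for n in('wrist','top'):
    c=cap(n); cv2.imwrite(f'pics/{n}2.png',c['color']); np.save(f'pics/{n}2.npy',c,allow_pickle=True)
E
```

```text
(no output)
```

View pics/wrist2.png

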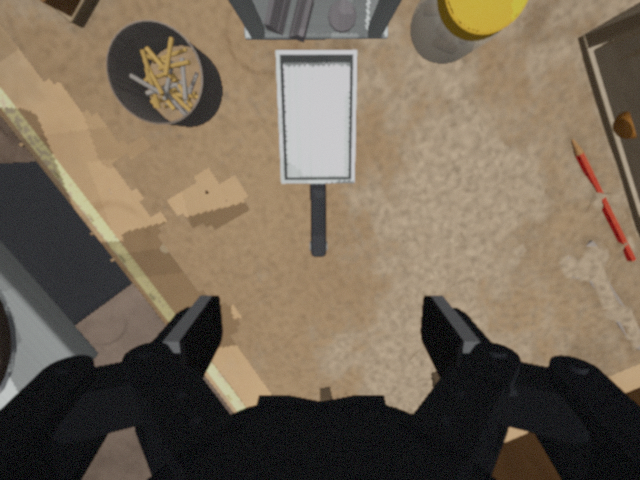

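The tray stands on the bench with rim corners near (276,51), (357,51), (355,183) and (280,183), and its handle ends at (318,255). The stand's base edge runs from (246,38) to (388,38).

```bash
python3 - <<'E'
from h import *
np.set_printoptions(precision=4,suppress=True)
c=np.load('pics/wrist2.npy',allow_pickle=True).item(); im=c['color']
g=cv2.cvtColor(im,cv2.COLOR_BGR2HSV)
m=((g[...,1]<45)&(g[...,2]>95)).astype(np.uint8); m[:44]=0; m[:, :265]=0; m[:,370:]=0; m=cv2.morphologyEx(m,cv2.MORPH_CLOSE,np.ones((7,7)))
k=max(cv2.findContours(m,0,2)[0],key=cv2.contourArea); q=cv2.approxPolyDP(k,8,True)[:,0]; print(q.tolist(), cv2.boundingRect(k))
L=np.array([[-31,50],[31,50],[31,-50],[-31,-50]])/1e3
print('tray',fit2(L,[onz(c,*p,.048)[:2] for p in((275.5,50),(357.5,50),(355.5,183.5),(280,184))]))
d=(g[...,2]<70).astype(np.uint8); d[:184]=0;d[262:]=0;d[:,:295]=0;d[:,345:]=0
ys,xs=np.nonzero(d)
mid=[(xs[ys==v].min()+xs[ys==v].max())/2 for v in(195,210,225,240,250)]; print('mid',mid,ys.max())
for u,v in zip(mid,(195,210,225,240,250)): print('handle',onz(c,u,v,.046))
print('end',onz(c,318,ys.max(),.046))
a,b=onz(c,245,38.5,.006),onz(c,388.5,38.5,.006); print('base',a,b,np.linalg.norm(b-a),np.arctan2(*(b-a)[[1,0]]),'ctr',(a+b)[:2]/2+.052*np.array([.4899,.8718]))
s=sensors.get_state();print(s['tcp_pos'],np.arctan2(s['tcp_rot'][1,1],s['tcp_rot'][0,1]))
E
```

```text
[[275, 50], [281, 183], [354, 182], [357, 50]] (275, 49, 83, 136)
tray (np.float64(-0.5072254848973011), array([ 0.512 , -0.0604]), array([[ 0.0608, -0.0369],
       [-0.2487, -0.1464],
       [ 0.6484, -0.2144],
       [-0.4605,  0.3978]]))
mid [np.float64(317.5), np.float64(318.0), np.float64(318.0), np.float64(318.0), np.float64(318.0)] 255
handle [ 0.4828 -0.1124  0.046 ]
handle [ 0.4768 -0.1238  0.046 ]
handle [ 0.4703 -0.1354  0.046 ]
handle [ 0.4635 -0.1472  0.046 ]
handle [ 0.459  -0.1553  0.046 ]
end [ 0.4567 -0.1594  0.046 ]
base [0.4919 0.0296 0.006 ] [ 0.5991 -0.0306  0.006 ] 0.12292786259119788 -0.5110325310910322 ctr [0.571  0.0448]
[ 0.4697 -0.1357  0.188 ] -0.5137312418299382
```

In the tool's units: 0.04 m is 0.8, 0.03 m is 0.6.

Request:
{"api": "nudge_tcp", "payload": {
  "offsets": [
    {"x":-0.32, "z":0.6, "finger_gap":0.085},
    {"z":0.8, "finger_gap":0.085},
    {"z":0.8, "finger_gap":0.085},
    {"z":0.6, "finger_gap":0.085},
    {"z":0.52, "finger_gap":0.085}
  ]
}}

```text
time_s: 8.25
tcp_pos: [0.4604, -0.1476, 0.0182]
tcp_rot: [[0.489, 0.872, -0.003], [0.872, -0.489, 0.001], [-0.0, -0.003, -1.0]]
force: [0.3, -0.5, -0.6]
finger_gap: 0.0846
grip_force: 0.0
```

Request:
{"api": "nudge_tcp", "payload": {
  "offsets": [
    {"finger_gap":0.008},
    {"finger_gap":0.008},
    {"finger_gap":0.008},
    {"finger_gap":0.008},
    {"finger_gap":0.008}
  ],
  "squeeze": 100
}}

```text
time_s: 8.75
tcp_pos: [0.4622, -0.1492, 0.0222]
tcp_rot: [[0.49, 0.872, 0.002], [0.872, -0.49, -0.001], [0.0, 0.002, -1.0]]
force: [-0.3, 0.4, 2.4]
finger_gap: 0.0124
grip_force: 73.6
```

Request:
{"api": "nudge_tcp", "payload": {
  "offsets": [
    {"finger_gap":0.008},
    {"finger_gap":0.008},
    {"finger_gap":0.008},
    {"finger_gap":0.008}
  ]
}}

```text
time_s: 9.15
tcp_pos: [0.4622, -0.1493, 0.0216]
tcp_rot: [[0.49, 0.872, 0.001], [0.872, -0.49, -0.0], [0.0, 0.001, -1.0]]
force: [0.2, -1.6, 6.5]
finger_gap: 0.0121
grip_force: 98.8
```

In the tool's units: -0.012 m is -0.24, -0.01 m is -0.2.

Request:
{"api": "nudge_tcp", "payload": {
  "offsets": [
    {"z":-0.2, "finger_gap":0.008},
    {"z":-0.2, "finger_gap":0.008},
    {"z":-0.24, "finger_gap":0.008},
    {"finger_gap":0.008},
    {"finger_gap":0.008}
  ]
}}

```text
time_s: 9.65
tcp_pos: [0.462, -0.1491, 0.0538]
tcp_rot: [[0.49, 0.872, 0.001], [0.872, -0.49, -0.0], [0.0, 0.001, -1.0]]
force: [-0.3, -0.0, -2.5]
finger_gap: 0.012
grip_force: 97.6
```

```bash
python3 - <<'E'
from h import *
for n in('wrist','side'):
    c=cap(n); cv2.imwrite(f'pics/{n}3.png',c['color']); np.save(f'pics/{n}3.npy',c,allow_pickle=True)
a=cv2.imread('pics/wrist3.png'); b=cv2.imread('pics/side3.png')[180:420,220:420]
o=np.hstack([cv2.resize(a[0:300,180:480],(400,400)),cv2.resize(b,(400,480),interpolation=2)[:400]]); cv2.imwrite('pics/c3.png',o)
E
```

```text
(no output)
```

View pics/c3.png

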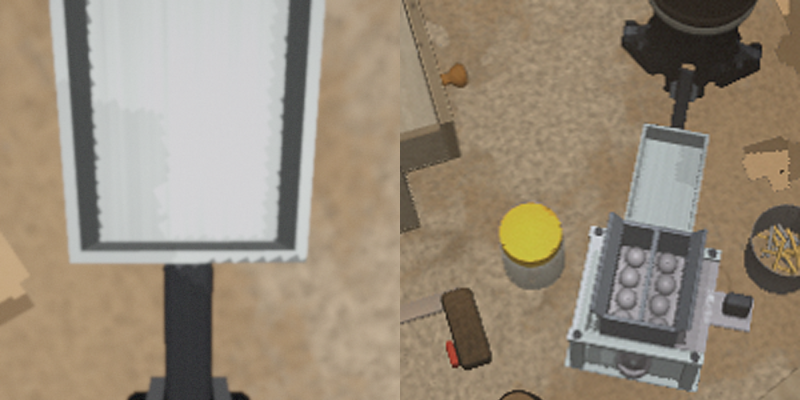

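```bash
python3 - <<'E'
from h import *
np.set_printoptions(precision=4,suppress=True)
c=np.load('pics/wrist3.npy',allow_pickle=True).item(); im=c['color']
for v in (3,40,80,120,160,185):
    row=im[v].astype(int).max(1); sat=im[v].astype(int).max(1)-im[v].astype(int).min(1)
    ok=np.nonzero((sat[190:460]<26))[0]+190
    l,rr=ok.min()-.5,ok.max()+.5
    o,a=ray(c,l,v); _,b=ray(c,rr,v); k=.062/np.linalg.norm(b-a); print(v,l,rr,(o+k*a),(o+k*b))
s=sensors.get_state(); print(s['tcp_pos'],s['force'],s['moment'])
E
```

```text
3 216.5 423.5 [ 0.4888 -0.0378  0.0774] [ 0.5429 -0.0681  0.0775]
40 219.5 421.5 [ 0.4842 -0.0465  0.0779] [ 0.5382 -0.0768  0.078 ]
80 222.5 418.5 [ 0.4787 -0.0562  0.078 ] [ 0.5328 -0.0865  0.0781]
120 225.5 414.5 [ 0.4728 -0.0665  0.0774] [ 0.5268 -0.0968  0.0775]
160 228.5 412.5 [ 0.4667 -0.0776  0.078 ] [ 0.5208 -0.108   0.0781]
185 230.5 411.5 [ 0.4628 -0.085   0.0785] [ 0.5169 -0.1153  0.0786]
[ 0.4616 -0.149   0.0531] [ 0.1274 -0.3095 -2.1812] [-0.131   0.0183 -0.0294]
```

The tray hangs level with its rim at z = 0.078 and is aligned to within 0.01 rad. I'll move it in.

In the tool's units: 0.02 m is 0.4, 0.006 rad is 0.003.

Request:
{"api": "nudge_tcp", "payload": {
  "offsets": [
    {"x":0.4, "spin":0.003, "finger_gap":0.008},
    {"x":0.4, "finger_gap":0.008},
    {"x":0.4, "finger_gap":0.008},
    {"x":0.4, "finger_gap":0.008},
    {"x":0.4, "finger_gap":0.008}
  ]
}}

```text
time_s: 10.25
tcp_pos: [0.5111, -0.0613, 0.0527]
tcp_rot: [[0.495, 0.869, -0.001], [0.869, -0.495, 0.0], [-0.0, -0.001, -1.0]]
force: [-0.0, -0.3, -2.0]
finger_gap: 0.0121
grip_force: 97.6
```

Request:
{"api": "nudge_tcp", "payload": {
  "offsets": [
    {"x":0.2, "finger_gap":0.008},
    {"x":0.18, "finger_gap":0.008},
    {"finger_gap":0.008},
    {"finger_gap":0.008}
  ]
}}

```text
time_s: 10.65
tcp_pos: [0.5201, -0.0458, 0.0531]
tcp_rot: [[0.495, 0.869, -0.0], [0.869, -0.495, -0.0], [-0.0, -0.0, -1.0]]
force: [-0.2, -0.7, -1.8]
finger_gap: 0.0121
grip_force: 97.6
```

```bash
python3 - <<'E'
from h import *
s=sensors.get_state(); p=s['tcp_pos']; R=s['tcp_rot']
print(R.T@(np.array([.520,-.0451,p[2]])-p),p, np.arctan2(R[1,1],R[0,1]),s['force'])
E
```

```text
[ 5.69431734e-04 -4.77804474e-04  5.50433051e-08] [ 0.52013325 -0.0458313   0.05305133] -0.5178898356357231 [-0.23867755 -0.65567765 -1.8148692 ]
```

In the tool's units: 0.006 m is 0.12, 0.005 m is 0.1.

Request:
{"api": "nudge_tcp", "payload": {
  "offsets": [
    {"x":0.01, "z":0.12, "finger_gap":0.008},
    {"z":0.1, "finger_gap":0.008},
    {"z":0.08, "finger_gap":0.008},
    {"z":0.04, "finger_gap":0.008},
    {"finger_gap":0.008}
  ]
}}

```text
time_s: 11.15
tcp_pos: [0.5205, -0.0452, 0.0358]
tcp_rot: [[0.495, 0.869, -0.001], [0.869, -0.495, 0.0], [-0.0, -0.001, -1.0]]
force: [-0.5, 1.0, -1.2]
finger_gap: 0.0118
grip_force: 97.7
```

Request:
{"api": "nudge_tcp", "payload": {
  "offsets": [
    {"z":0.04, "finger_gap":0.008},
    {"finger_gap":0.008}
  ]
}}

```text
time_s: 11.35
tcp_pos: [0.5208, -0.0451, 0.0341]
tcp_rot: [[0.495, 0.869, 0.0], [0.869, -0.495, 0.0], [0.0, 0.0, -1.0]]
force: [0.8, 1.8, 0.5]
finger_gap: 0.0121
grip_force: 98.0
```

In the tool's units: 0.001 m is 0.02.

Request:
{"api": "nudge_tcp", "payload": {
  "offsets": [
    {"z":0.02, "finger_gap":0.008},
    {"finger_gap":0.008}
  ]
}}

```text
time_s: 11.55
tcp_pos: [0.5208, -0.045, 0.0332]
tcp_rot: [[0.495, 0.869, 0.0], [0.869, -0.495, 0.0], [0.0, 0.0, -1.0]]
force: [-0.6, 3.1, 1.0]
finger_gap: 0.012
grip_force: 98.2
```

Request:
{"api": "nudge_tcp", "payload": {
  "offsets": [
    {"z":0.02, "finger_gap":0.008},
    {"finger_gap":0.008}
  ]
}}

```text
time_s: 11.75
tcp_pos: [0.5207, -0.045, 0.0322]
tcp_rot: [[0.495, 0.869, -0.0], [0.869, -0.495, 0.0], [0.0, -0.0, -1.0]]
force: [-0.6, 4.3, 3.2]
finger_gap: 0.0121
grip_force: 98.5
```

Request:
{"api": "nudge_tcp", "payload": {
  "offsets": [
    {"z":0.01, "finger_gap":0.008},
    {"finger_gap":0.008}
  ]
}}

```text
time_s: 11.95
tcp_pos: [0.5207, -0.045, 0.0317]
tcp_rot: [[0.495, 0.869, -0.0], [0.869, -0.495, 0.0], [0.0, -0.0, -1.0]]
force: [-2.5, 4.1, 4.5]
finger_gap: 0.0119
grip_force: 98.7
```

In the tool's units: -0.001 m is -0.02, 0.0008 m is 0.016.

Request:
{"api": "nudge_tcp", "payload": {
  "offsets": [
    {"x":0.016, "y":-0.02, "finger_gap":0.008},
    {"finger_gap":0.008}
  ]
}}

```text
time_s: 12.15
tcp_pos: [0.5203, -0.0439, 0.0316]
tcp_rot: [[0.495, 0.869, 0.0], [0.869, -0.495, -0.0], [-0.0, 0.0, -1.0]]
force: [-0.8, 2.7, 0.1]
finger_gap: 0.0124
grip_force: 98.0
```

Request:
{"api": "nudge_tcp", "payload": {
  "offsets": [
    {"z":0.02, "finger_gap":0.008},
    {"finger_gap":0.008}
  ]
}}

```text
time_s: 12.35
tcp_pos: [0.5202, -0.044, 0.0306]
tcp_rot: [[0.495, 0.869, -0.0], [0.869, -0.495, -0.0], [-0.0, -0.0, -1.0]]
force: [-2.2, 1.9, 5.4]
finger_gap: 0.0115
grip_force: 98.7
```

In the tool's units: -0.01 m is -0.2.

Request:
{"api": "nudge_tcp", "payload": {
  "offsets": [
    {"finger_gap":0.05},
    {"finger_gap":0.05},
    {"finger_gap":0.05},
    {"finger_gap":0.05},
    {"z":-0.2, "finger_gap":0.05}
  ]
}}

```text
time_s: 12.85
tcp_pos: [0.5195, -0.0439, 0.0401]
tcp_rot: [[0.495, 0.869, -0.002], [0.869, -0.495, 0.0], [-0.001, -0.002, -1.0]]
force: [0.3, 0.2, 0.1]
finger_gap: 0.0499
grip_force: 0.0
```

Request:
{"api": "nudge_tcp", "payload": {
  "offsets": [
    {"z":-0.8, "finger_gap":0.05},
    {"z":-0.8, "finger_gap":0.05},
    {"x":-0.4, "z":-0.8, "finger_gap":0.05},
    {"x":-0.6, "z":-0.8, "finger_gap":0.05},
    {"x":-0.6, "z":-0.4, "finger_gap":0.05}
  ]
}}

```text
time_s: 13.35
tcp_pos: [0.4812, -0.1142, 0.2246]
tcp_rot: [[0.494, 0.869, 0.004], [0.869, -0.494, -0.001], [0.001, 0.004, -1.0]]
force: [0.9, -0.2, -0.6]
finger_gap: 0.0499
grip_force: 0.0
```

```bash
python3 - <<'E'
from h import *
P=[]
for n in('wrist','side'):
    c=cap(n); cv2.imwrite(f'pics/{n}4.png',c['color']); np.save(f'pics/{n}4.npy',c,allow_pickle=True)
a=cv2.imread('pics/wrist4.png'); b=cv2.imread('pics/side4.png')[220:400,270:430]
cv2.imwrite('pics/c4.png',np.hstack([cv2.resize(a[0:360,150:510],(400,400)),cv2.resize(b,(400,450),interpolation=2)[:400]]))
E
```

```text
(no output)
```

View pics/c4.png

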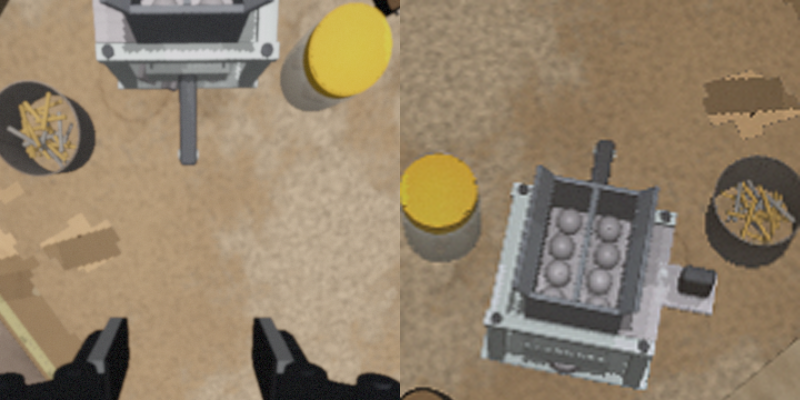

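The tray sits under the hopper with its handle sticking out along the stand's -y. Its tip is at about (320,147) in the wrist frame. I'll check the tip and the height against the seated model.

```bash
python3 - <<'E'
from h import *
np.set_printoptions(precision=4,suppress=True)
w=np.load('pics/wrist4.npy',allow_pickle=True).item(); s=np.load('pics/side4.npy',allow_pickle=True).item()
k=360/400
Wp=lambda x,y:((x+.5)*k-.5+150,(y+.5)*k-.5); Sp=lambda x,y:((x-400+.5)*.4-.5+270,(y+.5)*.4-.5+220)
a=onz(w,*Wp(108,51),.104); b=onz(w,*Wp(266,50),.104); print('screws',a,b,np.linalg.norm(a-b),np.arctan2(*(b-a)[[1,0]]))
y=-.512; ex=np.array([np.cos(y),np.sin(y)]); ey=np.array([-np.sin(y),np.cos(y)])
o=(a+b)[:2]/2+.047*ey; print('stand',o)
def st(p): return np.array([(p[:2]-o)@ex,(p[:2]-o)@ey])*1e3
# handle mids, dark mask
g=cv2.cvtColor(w['color'],cv2.COLOR_BGR2HSV)[...,2]
for v in(85,95,105,115,125,135,143):
    xs=np.nonzero(g[v,295:345]<95)[0]+295; m=(xs.min()+xs.max())/2; print(v,xs.min(),xs.max(),st(onz(w,m,v,.055)),(xs.max()-xs.min()+1)/w['f'])
print('tip',st(onz(w,*Wp(189,164),.055)), 'tri tip',tri(w,Wp(189,159),s,Sp(606,143)))
E
```

```text
screws [0.5043 0.028  0.104 ] [ 0.59   -0.0198  0.104 ] 0.09815614849974102 -0.508935270548585
stand [0.5701 0.0451]
85 312 312 [ -5.5929 -64.1293] 0.002969638140845527Traceback (most recent call last):
  File "<stdin>", line 13, in <module>
    return umr_minimum(a, axis, None, out, keepdims, initial, where)
ValueError: zero-size array to reduction operation minimum which has no identity
```

```bash
python3 - <<'E'
from h import *
np.set_printoptions(precision=4,suppress=True)
w=np.load('pics/wrist4.npy',allow_pickle=True).item(); s=np.load('pics/side4.npy',allow_pickle=True).item()
k=.9
Wp=lambda x,y:((x+.5)*k-.5+150,(y+.5)*k-.5); Sp=lambda x,y:((x-400+.5)*.4-.5+270,(y+.5)*.4-.5+220)
y=-.511; ex=np.array([np.cos(y),np.sin(y)]); ey=np.array([-np.sin(y),np.cos(y)]); o=np.array([.5701,.0449])
st=lambda p: np.r_[(p[:2]-o)@ex,(p[:2]-o)@ey,p[2]]*1e3
g=cv2.cvtColor(w['color'],cv2.COLOR_BGR2HSV)[...,1].astype(int)
for v in(90,100,110,120,130,138):
    xs=np.nonzero(g[v,300:340]<60)[0]+300; m=(xs.min()+xs.max())/2; print(v,xs.min(),xs.max(),st(onz(w,m,v,.055)))
print('tip',st(onz(w,*Wp(189,164),.055)), 'tri tip',[st(tri(w,Wp(189,157),s,Sp(605,142))[0])])
E
```

```text
90 312 326 [  0.1794 -67.8213  55.    ]
100 312 326 [  0.128 -75.664  55.   ]
110 312 326 [  0.0758 -83.6343  55.    ]
120 312 326 [  0.0229 -91.7348  55.    ]
130 312 326 [ -0.0309 -99.9678  55.    ]
138 309 329 [  -0.0745 -106.6513   55.    ]
tip [   0.8056 -114.7494   55.    ] tri tip [array([   0.8323, -109.5553,   69.354 ])]
```

Careful with the scale: shifts go in shares of 50 mm and turns go in shares of 2 rad. That gives: -0.15 rad is -0.075.

Request:
{"api": "nudge_tcp", "payload": {
  "offsets": [
    {"spin":-0.075, "finger_gap":0.04},
    {"spin":-0.075, "finger_gap":0.04},
    {"spin":-0.075, "finger_gap":0.04},
    {"spin":-0.075, "finger_gap":0.04},
    {"spin":-0.075, "finger_gap":0.04}
  ],
  "squeeze": 40
}}

```text
time_s: 13.95
tcp_pos: [0.4805, -0.113, 0.2207]
tcp_rot: [[-0.236, 0.972, -0.0], [0.972, 0.236, 0.0], [0.0, -0.0, -1.0]]
force: [-0.7, 0.4, -0.4]
finger_gap: 0.0399
grip_force: 0.0
```

Request:
{"api": "nudge_tcp", "payload": {
  "offsets": [
    {"spin":-0.075, "finger_gap":0.04},
    {"spin":-0.075, "finger_gap":0.04},
    {"spin":-0.075, "finger_gap":0.04},
    {"spin":-0.075, "finger_gap":0.04},
    {"spin":-0.075, "finger_gap":0.04}
  ]
}}

```text
time_s: 14.45
tcp_pos: [0.4805, -0.1129, 0.2207]
tcp_rot: [[-0.835, 0.55, -0.0], [0.55, 0.835, 0.0], [0.001, -0.0, -1.0]]
force: [0.5, -0.0, -0.4]
finger_gap: 0.0402
grip_force: 0.0
```

Request:
{"api": "nudge_tcp", "payload": {
  "offsets": [
    {"spin":-0.0385, "finger_gap":0.04},
    {"x":0.3, "y":0.72, "finger_gap":0.04},
    {"x":0.3, "y":0.72, "finger_gap":0.04},
    {"x":0.3, "y":0.72, "finger_gap":0.04},
    {"x":0.3, "y":0.72, "finger_gap":0.04}
  ]
}}

```text
time_s: 14.95
tcp_pos: [0.4986, 0.0433, 0.2208]
tcp_rot: [[-0.872, 0.49, -0.0], [0.49, 0.872, 0.0], [0.0, -0.0, -1.0]]
force: [0.9, 0.3, -0.6]
finger_gap: 0.04
grip_force: 0.0
```

Request:
{"api": "nudge_tcp", "payload": {
  "offsets": [
    {"x":0.3, "y":0.72, "finger_gap":0.04},
    {"finger_gap":0.04}
  ]
}}

```text
time_s: 15.15
tcp_pos: [0.5035, 0.0844, 0.2208]
tcp_rot: [[-0.873, 0.487, 0.0], [0.487, 0.873, 0.001], [0.0, 0.001, -1.0]]
force: [-0.0, -0.2, 0.5]
finger_gap: 0.0402
grip_force: 0.0
```

```bash
python3 - <<'E'
from h import *
np.set_printoptions(precision=4,suppress=True)
s=sensors.get_state(); p=s['tcp_pos']; R=s['tcp_rot']
print(R.T@(np.array([.5047,.0816,p[2]])-p),p, np.arctan2(R[1,1],R[0,1]),s['force'])
c=cap('wrist'); cv2.imwrite('pics/w5.png',c['color']); np.save('pics/w5.npy',c,allow_pickle=True)
print(proj(c,[.5047,.0816,.133]))
E
```

```text
[-0.0024 -0.0019 -0.    ] [0.5035 0.0844 0.2208] 1.0622205807782112 [-0.0194 -0.2454  0.465 ]
[317.9785 249.417 ]
```

View pics/w5.png

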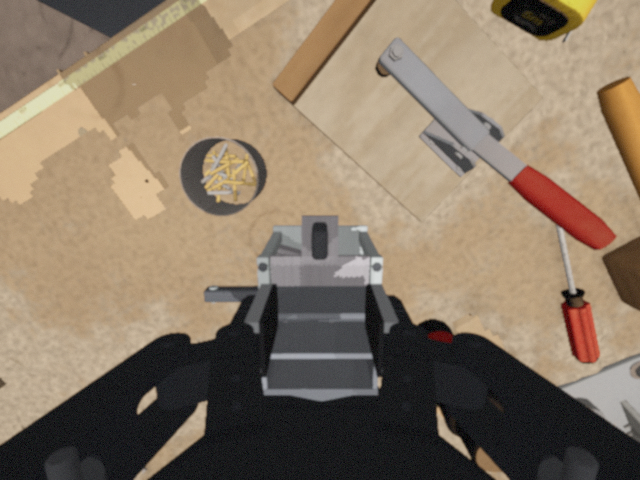

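The tab top is seen at about (320,240), within about 1-2 mm laterally of its predicted (318,249). The hopper pockets lie below it in the picture. I'll descend on the tab.

In the tool's units: 0.03 m is 0.6, -0.0024 m is -0.048.

Request:
{"api": "nudge_tcp", "payload": {
  "offsets": [
    {"x":-0.048, "y":-0.03, "z":0.6, "finger_gap":0.04},
    {"z":0.6, "finger_gap":0.04},
    {"z":0.6, "finger_gap":0.04},
    {"z":0.3, "finger_gap":0.04},
    {"z":0.2, "finger_gap":0.04}
  ]
}}

```text
time_s: 15.7
tcp_pos: [0.5039, 0.077, 0.1044]
tcp_rot: [[-0.871, 0.49, -0.002], [0.49, 0.871, -0.0], [0.002, -0.001, -1.0]]
force: [-0.6, -0.4, -0.8]
finger_gap: 0.0402
grip_force: 0.0
```

Request:
{"api": "nudge_tcp", "payload": {
  "offsets": [
    {"finger_gap":0.04},
    {"finger_gap":0.006},
    {"finger_gap":0.006},
    {"finger_gap":0.006},
    {"finger_gap":0.006}
  ],
  "squeeze": 40
}}

```text
time_s: 16.2
tcp_pos: [0.5085, 0.0797, 0.1071]
tcp_rot: [[-0.872, 0.49, 0.007], [0.49, 0.872, 0.003], [-0.005, 0.006, -1.0]]
force: [15.0, 23.9, -14.2]
finger_gap: 0.0108
grip_force: 44.7
```

Request:
{"api": "nudge_tcp", "payload": {
  "offsets": [
    {"x":-0.04, "finger_gap":0.006},
    {"finger_gap":0.006}
  ]
}}

```text
time_s: 16.4
tcp_pos: [0.5088, 0.0794, 0.107]
tcp_rot: [[-0.871, 0.491, 0.005], [0.491, 0.871, 0.003], [-0.002, 0.005, -1.0]]
force: [6.4, 35.7, -7.9]
finger_gap: 0.0114
grip_force: 45.8
```

In the tool's units: 0.001 m is 0.02.

Request:
{"api": "nudge_tcp", "payload": {
  "offsets": [
    {"y":0.02, "finger_gap":0.006},
    {"finger_gap":0.006}
  ]
}}

```text
time_s: 16.6
tcp_pos: [0.5088, 0.0796, 0.1069]
tcp_rot: [[-0.872, 0.49, 0.004], [0.49, 0.872, 0.002], [-0.002, 0.004, -1.0]]
force: [5.0, 24.5, -5.1]
finger_gap: 0.0109
grip_force: 46.2
```

Request:
{"api": "nudge_tcp", "payload": {
  "offsets": [
    {"x":-0.02, "y":0.01, "finger_gap":0.006},
    {"finger_gap":0.006}
  ]
}}

```text
time_s: 16.8
tcp_pos: [0.5088, 0.0796, 0.1069]
tcp_rot: [[-0.872, 0.49, 0.002], [0.49, 0.872, 0.002], [-0.001, 0.003, -1.0]]
force: [-1.1, 26.6, 1.6]
finger_gap: 0.0106
grip_force: 47.1
```

```bash
python3 - <<'E'
from h import *
s=sensors.get_state(); R=s['tcp_rot']; print(R.T@s['force'], R.T@(s['tcp_pos']-np.array([.5701,.0449,0])))
E
```

```text
[13.98482571 22.62447811 -1.52121974] [ 0.07036112  0.00050612 -0.10692344]
```

In the tool's units: 0.008 m is 0.16, 0.001 m is 0.02.

Request:
{"api": "nudge_tcp", "payload": {
  "offsets": [
    {"x":0.12, "y":0.02, "finger_gap":0.006},
    {"x":0.16, "finger_gap":0.006},
    {"x":0.16, "finger_gap":0.006},
    {"x":0.16, "finger_gap":0.006},
    {"finger_gap":0.006}
  ]
}}

```text
time_s: 17.3
tcp_pos: [0.4831, 0.0941, 0.1069]
tcp_rot: [[-0.872, 0.49, 0.003], [0.49, 0.872, 0.001], [-0.002, 0.002, -1.0]]
force: [2.2, 8.3, 0.5]
finger_gap: 0.0113
grip_force: 47.0
```

```bash
python3 - <<'E'
from h import *
s=sensors.get_state(); R=s['tcp_rot']; print(R.T@s['force'], R.T@(s['tcp_pos']-np.array([.5701,.0449,0])))
E
```

```text
[ 2.10755424  8.32143959 -0.50347268] [ 0.09969739  0.00056657 -0.10710418]
```

In the tool's units: 0.005 m is 0.1, 0.0035 m is 0.07.

Request:
{"api": "nudge_tcp", "payload": {
  "offsets": [
    {"x":0.1, "y":0.008, "finger_gap":0.006},
    {"x":0.07, "finger_gap":0.006},
    {"finger_gap":0.006},
    {"finger_gap":0.006},
    {"finger_gap":0.006}
  ]
}}

```text
time_s: 17.8
tcp_pos: [0.4759, 0.0982, 0.1068]
tcp_rot: [[-0.872, 0.49, 0.002], [0.49, 0.872, 0.001], [-0.002, 0.002, -1.0]]
force: [0.3, 6.1, 9.7]
finger_gap: 0.0108
grip_force: 48.5
```

```bash
python3 - <<'E'
from h import *
s=sensors.get_state(); R=s['tcp_rot']; print(R.T@s['force'], R.T@(s['tcp_pos']-np.array([.5701,.0449,0])))
a=cap('side'); b=cap('top'); np.save('pics/s6.npy',a,allow_pickle=True)
cv2.imwrite('pics/c6.png',np.hstack([cv2.resize(a['color'][260:400,270:410],(400,400),interpolation=2),cv2.resize(b['color'][160:280,190:310],(400,400),interpolation=2)]))
E
```

```text
[ 2.70084297  5.52046156 -9.70044136] [ 0.10809283  0.00045259 -0.10694795]
```

View pics/c6.png

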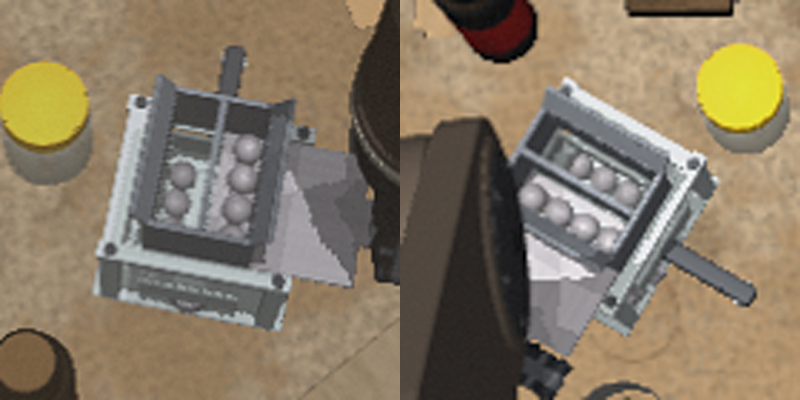

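The front pocket still holds four balls in the top view (533,195 to 607,238). The rear balls look smaller and deeper, at side (182,175) and (176,203) and top (581,165), (604,180) and (627,190). I'll check their heights.

Request:
{"api": "nudge_tcp", "payload": {
  "offsets": [
    {"finger_gap":0.006},
    {"finger_gap":0.006},
    {"finger_gap":0.006}
  ]
}}

```text
time_s: 18.2
tcp_pos: [0.4759, 0.0982, 0.1068]
tcp_rot: [[-0.872, 0.49, 0.002], [0.49, 0.872, 0.001], [-0.002, 0.002, -1.0]]
force: [-0.3, 5.9, 11.2]
finger_gap: 0.0112
grip_force: 48.5
```

```bash
python3 - <<'E'
from h import *
np.set_printoptions(precision=1,suppress=True)
t=cap('top'); s=cap('side'); w=cap('wrist')
cv2.imwrite('pics/w6.png',w['color'])
y=-.511; ex=np.array([np.cos(y),np.sin(y)]); ey=np.array([-np.sin(y),np.cos(y)]); o=np.array([.5701,.0449])
st=lambda p: np.r_[(p[:2]-o)@ex,(p[:2]-o)@ey,p[2]]*1e3
S=lambda x,y:((x+.5)*.35-.5+270,(y+.5)*.35-.5+260); T=lambda x,y:((x-400+.5)*.3-.5+190,(y+.5)*.3-.5+160)
for z in(.039,.108):
    print(z,'side',[st(onz(s,*S(*p),z)) for p in((182,175),(176,203))],'top',[st(onz(t,*T(*p),z)) for p in((581,165),(604,180),(627,190))])
cv2.imwrite('pics/c7.png',np.hstack([cv2.resize(s['color'][290:350,310:370],(400,400),interpolation=2),cv2.resize(t['color'][180:240,225:285],(400,400),interpolation=2)]))
E
```

```text
0.039 side [array([ 18.6, -29.1,  39. ]), array([ 18.8, -10. ,  39. ])] top [array([18.9, 27.7, 39. ]), array([17.9,  9.3, 39. ]), array([19.9, -7.3, 39. ])]
0.108 side [array([ 16.6,  -5.9, 108. ]), array([ 16.8,  11.9, 108. ])] top [array([ 12.8,  12.5, 108. ]), array([ 11.9,  -4.9, 108. ]), array([ 13.8, -20.6, 108. ])]
```

View pics/c7.png

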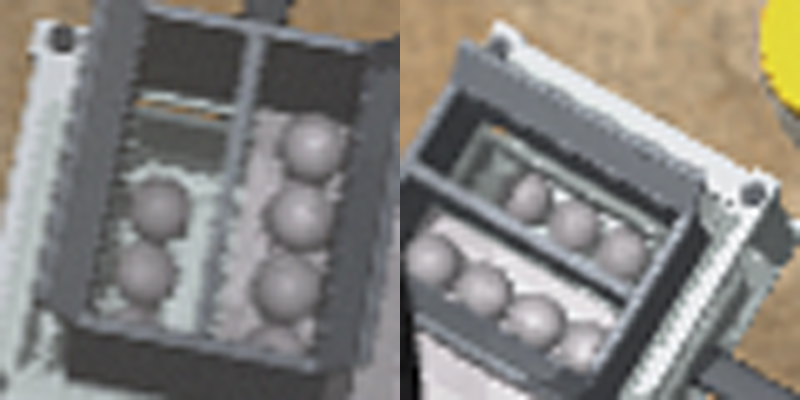

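At tray height (z = 39 mm) the two views agree on balls at stand y = 28, 9, -9 and -28. So all four rear balls are in the tray and the front four are still on the gate. I'll push the gate home.

In the tool's units: -0.008 m is -0.16, -0.006 m is -0.12.

Request:
{"api": "nudge_tcp", "payload": {
  "offsets": [
    {"x":-0.12, "finger_gap":0.006},
    {"x":-0.16, "finger_gap":0.006},
    {"x":-0.16, "finger_gap":0.006},
    {"x":-0.16, "finger_gap":0.006},
    {"x":-0.1, "finger_gap":0.006}
  ]
}}

```text
time_s: 18.85
tcp_pos: [0.5068, 0.0809, 0.1068]
tcp_rot: [[-0.872, 0.49, 0.002], [0.49, 0.872, 0.001], [-0.002, 0.002, -1.0]]
force: [1.5, 8.3, 8.8]
finger_gap: 0.0113
grip_force: 48.5
```

Request:
{"api": "nudge_tcp", "payload": {
  "offsets": [
    {"x":-0.05, "finger_gap":0.006},
    {"x":-0.03, "finger_gap":0.006},
    {"finger_gap":0.006},
    {"finger_gap":0.006}
  ]
}}

```text
time_s: 19.25
tcp_pos: [0.5088, 0.0798, 0.1067]
tcp_rot: [[-0.872, 0.49, 0.0], [0.49, 0.872, 0.001], [0.0, 0.001, -1.0]]
force: [-4.1, 15.0, 14.6]
finger_gap: 0.011
grip_force: 49.0
```

```bash
python3 - <<'E'
from h import *
s=sensors.get_state(); R=s['tcp_rot']; print(R.T@s['force'], R.T@(s['tcp_pos']-np.array([.5701,.0449,0])))
E
```

```text
[ 10.94016765  11.1082795  -14.61060113] [ 0.07053631  0.00048877 -0.10668673]
```

In the tool's units: -0.001 m is -0.02.

Request:
{"api": "nudge_tcp", "payload": {
  "offsets": [
    {"x":-0.02, "finger_gap":0.006},
    {"finger_gap":0.006},
    {"finger_gap":0.04},
    {"finger_gap":0.04},
    {"finger_gap":0.04}
  ]
}}

```text
time_s: 19.75
tcp_pos: [0.51, 0.078, 0.1059]
tcp_rot: [[-0.872, 0.49, 0.0], [0.49, 0.872, -0.0], [-0.0, -0.0, -1.0]]
force: [-1.4, -0.1, 0.1]
finger_gap: 0.04
grip_force: 0.0
```

Request:
{"api": "nudge_tcp", "payload": {
  "offsets": [
    {"z":-0.4, "finger_gap":0.04},
    {"z":-0.8, "finger_gap":0.04},
    {"z":-0.8, "finger_gap":0.04},
    {"x":0.4, "y":0.4, "z":-0.8, "finger_gap":0.04},
    {"x":0.4, "y":0.8, "finger_gap":0.04}
  ]
}}

```text
time_s: 20.25
tcp_pos: [0.5064, 0.1495, 0.2508]
tcp_rot: [[-0.87, 0.493, 0.007], [0.493, 0.87, 0.001], [-0.006, 0.004, -1.0]]
force: [1.8, 0.3, -0.7]
finger_gap: 0.0398
grip_force: 0.0
```

Request:
{"api": "nudge_tcp", "payload": {
  "offsets": [
    {"x":0.2, "y":0.8, "finger_gap":0.04},
    {"y":0.8, "finger_gap":0.04},
    {"y":0.8, "finger_gap":0.04},
    {"y":0.8, "finger_gap":0.04},
    {"finger_gap":0.04}
  ]
}}

```text
time_s: 20.75
tcp_pos: [0.576, 0.298, 0.2452]
tcp_rot: [[-0.873, 0.488, 0.001], [0.488, 0.873, 0.001], [-0.0, 0.002, -1.0]]
force: [0.4, -0.2, -0.7]
finger_gap: 0.0401
grip_force: 0.0
```

```bash
python3 - <<'E'
from h import *
a=cap('side'); b=cap('top'); print(sensors.get_state()['tcp_pos'])
cv2.imwrite('pics/c8.png',np.hstack([cv2.resize(a['color'][250:390,270:410],(400,400),interpolation=2),cv2.resize(b['color'][155:295,190:330],(400,400),interpolation=2)]))
E
```

```text
[0.57404739 0.29471336 0.24500693]
```

View pics/c8.png

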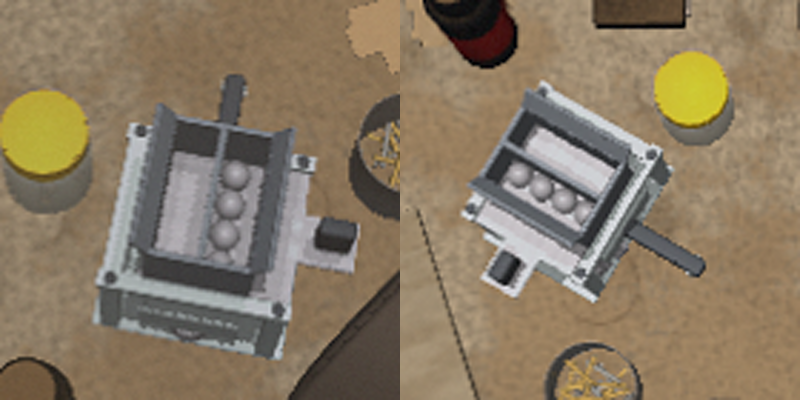

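The rear pocket is empty and the gate floor is closed, with the tab at top crop (504,268) in its home place. Four balls remain in the front pocket, and the jar, tin and can haven't moved. I'm handing in.

```bash
python3 -c "
from plant import r, imaging, ticket, sensors
print(ticket.finish_job())"
```

```text
the job is handed in; nothing more can be done
None
```

I handed the job in at about 21 s: the tray is seated under the hopper, all four rear balls are in it, the front four are still in the hopper, the gate is home, and the jar, tin and can are untouched.

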